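Hand a rack of enamelled hearts over to the oven rail and park it

ROBOT

A 7-joint arm with a two-finger parallel gripper is mounted at the origin on the work surface. World frame = base frame: x ahead of the robot, y to its left, z up, the work surface at z = 0. Lengths are in m, angles in rad, forces in N, time in s.
With the tool pointing down it reaches from about 0.375 to 0.925 m from the base axis. Payload 3.1 kg.
Tool frame: the origin (TCP) lies where the fingers leave the gripper's body, on its centre line; the fingertips stand 73 mm ahead of it and the grasp point (between the pads) lies 54 mm ahead of it; z points along the fingers, y is the line along which they close (so a half turn about z gives the same grasp; the last joint's range is limited). The gripper opens to 85 mm and grips with 20 to 120 N. Pads are 22 mm wide; open, the fingers measure 114 mm over their backs; the gripper's body (76 mm by 85 mm) begins 54 mm behind the grasp point. The pads swing forward as they close: fully open they stand 13 mm farther back than shut.
Start: joints at [1.069, 0.383, 0.044, 1.598, -0.018, 1.161, -0.05], TCP at [0.255, -0.598, 0.304] pointing down, gripper open.
Joint ranges: [-2.61, 2.61], [-0.41, 2.15], [-1.48, 1.57], [0, 2.5], [-1.57, 4.71], [0.05, 1.97], [-2.85, 2.85]. Speed limits (rad/s): [2.79, 2.79, 3.14, 3.14, 3.14, 3.14, 3.14].

INTERFACE

Orientations are given as a unit quaternion [w, x, y, z].
In Python, from bench import env gives the robot as it stands.
- The arm moves only by the tool play_rows, never from a script. Its argument "series" is a list of rows, each a list of 6 numbers: the shift along the tool's x, y, z as a fraction of full scale, then the turn, a rotation vector about the tool's x, y, z as a fraction of full scale. A call has 1 to 8 rows; each row is the pose to reach, as a shift and turn from the pose commanded when the call began, along the tool's axes at that moment, turning the shorter way round; what a row does not reach only later rows make up. Full scale, the value 1, is 0.08 m for a shift and pi rad for a turn. A row lasts 1/10 s, in which the tool goes at most 50 mm and 8.59 degrees, less where a joint would pass 70% of its speed; a pose out of reach is approached as far as the arm can. A call with a number of a shift or a turn outside -1 to 1 is refused whole. A call with a gripper value outside its range is refused whole. "fingers" is the closure, from -1 (fully open) to 1 (shut), so that 0 is half open, set as the call begins (left out, the last holds). The fingers move at their own pace and stop on an object; "force" is the grip in N (left out, the last holds). Time passes only in rows, so rows that repeat a pose let the fingers close. It gives the time, the measured TCP pose, the force, the opening and the grip force at its end, in the units of the state.
- env.sense(): the state, without advancing time (a new reading comes with each control period).
- env.capture(name): name is "scene" or "top"; returns (picture, depth): 480x640x3 uint8, red, green, blue; 480x640 float32, m along the optical axis (not along the pixel's ray), 0 where there is no reading.
- env.camera_params(name): a dict with "mtx" (3x3 intrinsics, pixels), "R" (3x3) and "t" (3): a world point X has camera coordinates R X + t. Camera axes: x right, y down, z forward; pixel columns grow to the right and rows downward; lengths in m; the calibration is good to about 2 mm. A picture is of the moment at which its call begins. camera_params takes no time and is no camera call.
- env.hand_in(): hands the job in; it is judged then, once.
Trained networks look in the newest picture that a camera, given by its name, has taken for a name from the list of things; names that differ only in an ending like _2 or _b are one class to them, and where a whole thing is asked for, a point or a joint stands for the part that bears it (a point fixed in the world has none). Each returns a list of dicts, best first, with "conf" (0 to 1); they miss things now and then, are a little off and sometimes report something else, mostly with a low value. They report only what shows in the picture. A call takes as long as a camera call. They do not tell look-alikes from the thing itself.
- env.recognise(label, camera): "at" ([column, row] as shares, 0 to 1, of the picture: columns of its width, rows of its height, amid what is visible of it).
The state is a dict: "time_s": time; "qpos": joint angles; "joint_vel": joint speeds; "tau": joint torques, N m; "eef_pos": TCP position; "tcp_rot": TCP orientation; "ft_force": force on the tool from outside, world axes, zero at the start; "moment": the same for the moment, N m; "grip_width": opening from 0.0 (shut) to 1.0 (fully open); "grasp_force": force on a finger pad.
Only numpy, scipy, OpenCV 4.12 (cv2) and the standard library are available. Lean on these libraries where they do the work, as an engineer would, in place of code of your own. Each camera call takes 0.05 s, during which the arm holds its last target. There are 200 camera calls.

TASK

Move the rack of red hearts (orange handle) from the blue loading rail to the grey oven rail: slide it to the end of its rail, lift it over the upturned end stop, run it over the stop of the next rail, let it down on the bar and slide it along, gently, against the red spring bumper until the brass catch snaps in behind its hook. Then let go, leaving it parked there; never force it against either rail or the bumper, keep it hanging upright, and leave the black-heart rack and everything else on the bench alone.

Things in the scene. Friction and masses are not known exactly. Their poses are not given: they have to be found in the camera images.
- rack: Steel rack of red hearts, 0.22-0.45 kg, on the loading rail. Origin: middle of the underside of its hook's bridge, where it sits on the bar's top edge; z up, y along the bar. Hook: 30 mm long (y), 20 mm wide (x); bridge 4 mm thick; strap on the +x side; nose on the -x side reaching 26 mm below the bridge; 12 mm clear between them (2 mm play each side of the bar).
- rack_foot (a point): top of the hook's foot, which passes under the bar, 42 mm below the bridge. The hook is captive: it rises only 22 mm on the bare bar and leaves a rail only over its free end. Below hangs the frame, 80 mm wide (y), 6 mm thick, from 58 to 162 mm below the rack's origin.
- rack_handle (a point): centre of the orange handle, 35 mm above the rack's origin: 14 mm (x) by 26 mm (y), from 18 to 52 mm above the origin, on a stem 6 by 20 mm.
- rail_a: Blue loading rail: a steel bar 8 mm thick (x), 20 mm deep, runs along +y from its free end to a 45 x 30 mm post centred at y = 265 mm, 233 mm high. Origin on the bench under the bar's tip. Foot plate and drip tray below, up to 24 mm high.
- rail_a_end (a point): tip of the loading rail's bar at the height of the bar's top edge, 215 mm above the bench. The end is rounded in plan (4 mm radius) and upturned: the end stop, 9 mm long along the bar, stands 14 mm above the top edge.
- rail_b: Grey oven rail, beyond the loading rail's end, 50 to 85 mm from tip to tip, up to 25 mm to one side, turned up to 0.12 rad. Same bar, but it runs along its own -y from the free end to a post centred at y = -265 mm. Origin on the bench under the bar's tip. A parking unit (spring bumper and pawl) is clamped on the bar.
- rail_b_end (a point): tip of the oven rail's bar at the height of the bar's top edge, 215 mm above the bench; rounded like the other, with an upturned end stop 9 mm long and 10 mm high above the top edge.
- pawl (a joint): angle of the brass pawl, on a bracket at the bar's +x side (34 mm out, up to the top edge's height, 74 mm from the bumper's face towards the tip), rad: 0 sprung shut, about 0.1 while the hook passes. Its ramp meets the hook's strap when the hook is 30 to 45 mm short of the bumper; it snaps back to 0 behind the hook when that has pressed the bumper in by 4 mm.
- bumper (a joint): travel of the red spring bumper around the oven bar (top 8 mm above it), m: 0 free, 0.004 with a rack parked, 0.009 solid. Its face is 130 to 190 mm from the bar's tip: its place is not measured, see or feel it. Spring 2.4 N at first touch, 7 N at the catch, 13 N just before solid; friction on the bar (up to about the rack's weight) and the pawl (a few N) add to the push.
- rack2: the waiting rack, the same but with black hearts and a blue handle, hanging on the loading rail behind the red one (origin as for rack); leave it alone
- tray: shallow wooden tray, 200 x 280 x 30 mm, with loose hearts; origin at the centre of its underside; leave it alone
- jar_red: red enamel jar, 44 mm across, 60 mm high; origin under its centre; leave it alone
- jar_black: black enamel jar, 44 mm across, 60 mm high; origin under its centre; leave it alone
- thinner: clear bottle with a blue cap, 56 mm across, 150 mm high; origin under its centre; leave it alone
- brush: brush lying on the bench; leave it alone
- tweezers: steel tweezers, 110 mm long, lying on the bench; leave them alone
- findings: blue divided box of brass findings, 90 x 120 x 35 mm; origin at the centre of its underside; leave it alone
Mind the look-alikes: they are no part of the job. What is shaped like the rack but purple is not meant.

How it is judged:
On the way:
1. the red rack hangs on the oven rail, not yet pressed on the bumper (z of rack in the frame of rail_b between 0.212 and 0.221 m and x of rack in the frame of rail_b between -0.005 and 0.005 m and y of rack in the frame of rail_b below -0.018 m and value of joint bumper below 0.0015 m), for 0.1 s.
At the end, for the whole second after the job is handed in: The red rack hangs upright (within 0.12 rad) and at rest on the oven rail's bar (its bridge within 4 mm of the bar's top edge, its middle within 5 mm of the bar's), caught between the bumper, still pressed in by more than 2.5 mm, and the pawl, closed to within 0.05 rad, with the robot clear of it (z of rack in the frame of rail_b between 0.212 and 0.219 m and x of rack in the frame of rail_b between -0.005 and 0.005 m and value of joint bumper above 0.0025 m and value of joint pawl below 0.05 rad and angle between rack's own z axis and vertical below 0.12 rad and linear speed of rack below 0.02 m/s); the robot touches nothing.
It fails at once if the red rack is forced or banged against the loading rail (over 45 N) (contact force between rack and rail_a above 45 N).
It fails at once if the red rack is forced or banged against the oven rail or the parts on it (over 45 N) (contact force between rack and rail_b above 45 N).
It fails at once if the bumper is driven solid (in by over 8.5 mm with over 25 N) (value of joint bumper above 0.0085 m and contact force between rack and rail_b above 25 N).
It fails at once if the red rack is tipped by more than 0.5 rad or dropped (angle between rack's own z axis and vertical above 0.5 rad or height (world z) of rack below 0.19 m).
It fails at once if the waiting rack or something else on the bench is moved by more than 20 mm (distance of any of rack2, tray, jar_red, jar_black, thinner, brush, tweezers, findings from where it was at the start of the episode above 0.02 m).
It also fails if it takes over 67 s, if anything falls off the work surface, if the arm or the gripper's body presses on something with over 40 N, if the wrist force passes 120 N, or if a joint passes its speed limit or range.

## Working session

There is one attempt and no reset: what is moved stays moved. The work goes in short steps, Python scripts to look and compute and a tool call to move; the robot and the scene stay as the last step left them, time stands still between calls to the robot, and variables do not carry over. Pictures are saved under pics/ and viewed, at most 10 in all, crops included, and the job is handed in when it is done.

Besides the shell and the picture viewer there is one more tool, called after ">>>" by a JSON object that holds its "method" and its "body". play_rows: Moves the arm, as the interface text tells. Its arguments: {"type":"object","properties":{"series":{"type":"array"},"fingers":{"type":"number"},"force":{"type":"number"}},"required":["series"]}

```bash
mkdir -p pics; ls; cat > h.py <<'E'
import numpy as np, cv2
from bench import env
def cap(c,name=None):
    im,d=env.capture(c)
    if name: cv2.imwrite('pics/'+name,im[:,:,::-1])
    return im,d
def world(c,u,v,z):  # depth z
    p=env.camera_params(c); K,R,t=map(np.array,(p['mtx'],p['R'],p['t']))
    return R.T@(np.linalg.inv(K)@[u,v,1]*z-t)
def atz(c,u,v,h):
    p=env.camera_params(c); K,R,t=map(np.array,(p['mtx'],p['R'],p['t']))
    o=-R.T@t; r=R.T@np.linalg.inv(K)@[u,v,1]; return o+r*(h-o[2])/r[2]
def proj(c,X):
    p=env.camera_params(c); K,R,t=map(np.array,(p['mtx'],p['R'],p['t']))
    q=K@(R@np.array(X)+t); return q[:2]/q[2]
E
python3 - <<'E'
from h import *
np.set_printoptions(precision=4,suppress=True)
for c in('top','scene'):
    im,d=cap(c,c+'1.png')
    p=env.camera_params(c);print(c,p['mtx'],-np.array(p['R']).T@p['t'],p['R'])
    for l in('rack','rack_handle','rail_a_end','rail_b_end','rail_b','bumper','pawl','rack_foot'):
        for r in env.recognise(l,c)[:3]:
            u,v=r['at'][0]*640,r['at'][1]*480
            z=d[min(int(v),479),min(int(u),639)]
            print(l,round(r['conf'],2),round(u),round(v),world(c,u,v,z))
print(env.sense())
E
```

```text
pics
top [[476.4561   0.     330.4636]
 [  0.     476.4561 235.8691]
 [  0.       0.       1.    ]] [0.237  0.013  1.6348] [[ 0.0068 -1.     -0.0032]
 [-0.981  -0.006  -0.1939]
 [ 0.1939  0.0044 -0.981 ]]
rack 0.77 301 247 [0.5033 0.118  0.0901]
rack 0.74 268 298 [0.3421 0.2286 0.0201]
rack 0.67 263 242 [0.5    0.2258 0.1955]
rack_handle 0.74 268 294 [0.3532 0.2289 0.037 ]
rack_handle 0.71 302 242 [0.4945 0.1054 0.226 ]
rail_a_end 0.83 284 253 [0.4977 0.1791 0.0135]
rail_a_end 0.71 445 342 [ 0.1996 -0.358   0.0264]
rail_b_end 0.85 386 254 [ 0.4943 -0.172   0.0152]
rail_b 0.65 285 252 [0.5011 0.1763 0.0113]
rail_b 0.55 389 258 [ 0.48   -0.1811  0.0186]
bumper 0.62 400 251 [ 0.4733 -0.1907  0.2106]
rack_foot 0.57 265 293 [0.3475 0.2216 0.1614]
scene [[459.8689   0.     323.683 ]
 [  0.     459.8689 238.7371]
 [  0.       0.       1.    ]] [1.353  0.5569 0.8166] [[-0.5054  0.8625 -0.0241]
 [ 0.474   0.2542 -0.8431]
 [-0.721  -0.4375 -0.5373]]
rack 0.92 416 234 [0.3482 0.2338 0.168 ]
rack 0.72 345 255 [0.5059 0.1032 0.1551]
rack 0.63 398 265 [0.5108 0.2496 0.1778]
rack_handle 0.93 414 23
[... 270 characters left out ...]
b 0.69 260 254 [ 0.449  -0.2247  0.0148]
rail_b 0.61 379 304 [0.4784 0.1915 0.009 ]
rack_foot 0.84 411 238 [0.3553 0.2233 0.1578]
rack_foot 0.69 347 246 [0.5131 0.1135 0.1909]
{'time_s': 0.9, 'qpos': array([ 1.0692,  0.3829,  0.0439,  1.5979, -0.0179,  1.1612, -0.0499]), 'joint_vel': array([-0.0007,  0.0009,  0.0019, -0.    ,  0.002 , -0.0012, -0.0005]), 'tau': array([  0.0006, -43.3433,   1.023 , -24.9919,   0.0105,   0.0016,
         0.    ]), 'eef_pos': array([ 0.2554, -0.5977,  0.3039]), 'tcp_rot': array([-0.    ,  0.9797,  0.2006,  0.    ]), 'ft_force': array([ 0.5997,  0.5599, -0.6418]), 'moment': array([-0.0299, -0.0075,  0.0269]), 'grasp_force': 0.0, 'grip_width': 1.0016171926983743}
```

```bash
python3 - <<'E'
from h import *
a=cv2.imread('pics/top1.png')[200:320,220:440]; b=cv2.imread('pics/scene1.png')[170:350,180:460]
cv2.imwrite('pics/t1c.png',cv2.resize(a,(792,432),interpolation=cv2.INTER_CUBIC)); cv2.imwrite('pics/s1c.png',cv2.resize(b,(800,514),interpolation=cv2.INTER_CUBIC))
E
```

```text
(no output)
```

View pics/t1c.png

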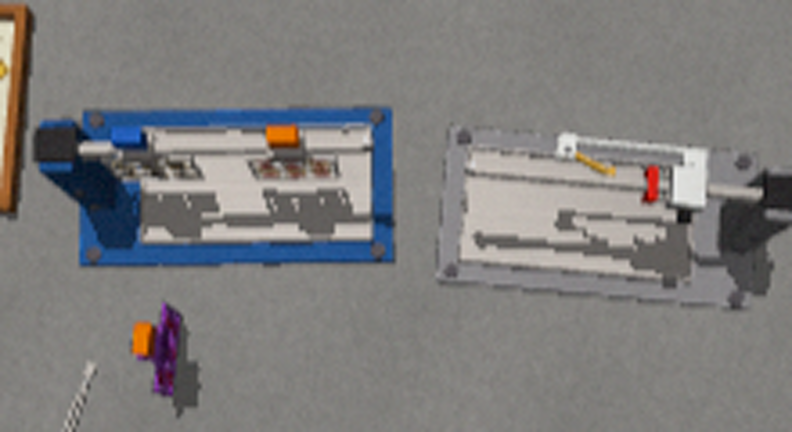

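View pics/s1c.png

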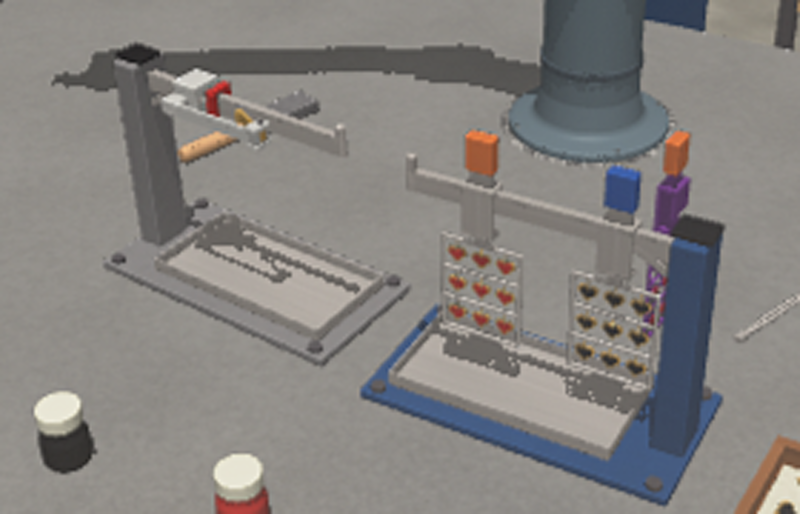

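The top view shows the red rack's orange handle at crop (283,135), i.e. pixel (299,237). Rail A's tip is near (323,238) and rail B's near (348,247), with the bumper at about (401,251). The purple look-alike is at (260,295).

Next I'll fit the bars from the depth data.

```bash
cat > fit.py <<'E'
from h import *
np.set_printoptions(precision=4,suppress=True)
def cloud(c,d):
    p=env.camera_params(c); K,R,t=map(np.array,(p['mtx'],p['R'],p['t']))
    v,u=np.mgrid[:480,:640]; q=np.stack([u,v,np.ones_like(u)],-1)@np.linalg.inv(K).T*d[...,None]
    return (q-t)@R
def run():
    for c in('top','scene'):
        im,d=cap(c); P=cloud(c,d); x,y,z=P[...,0],P[...,1],P[...,2]
        hsv=cv2.cvtColor(im,cv2.COLOR_RGB2HSV).astype(int); H,S,V=hsv[...,0],hsv[...,1],hsv[...,2]
        reg=(abs(x-.48)<.1)&(abs(y)<.4)&(d>0)
        def st(n,m):
            if m.sum(): print(c,n,m.sum(),'mean',P[m].mean(0),'lo',np.percentile(P[m],3,axis=0),'hi',np.percentile(P[m],97,axis=0))
        st('orange',reg&(H>7)&(H<16)&(S>190)&(V>150)&(z>.21))
        st('blue h',reg&(H>100)&(H<120)&(S>150)&(z>.225)&(y<.26))
        st('red',reg&((H<5)|(H>175))&(S>170)&(z>.19))
        st('brass',reg&(H>15)&(H<26)&(S>120)&(z>.17)&(y<-.05))
        st('black',reg&(V<50)&(z>.22))
        for n,lo,hi in(('A',-.03,.3),('B',-.27,-.03)):
            m=reg&(z>.2)&(z<.235)&(y>lo)&(y<hi)&(S<60)
            st('bar'+n,m)
            if m.sum()>10:
                for yb in np.arange(lo,hi,.015):
                    k=m&(y>=yb)&(y<yb+.015)
                    if k.any(): print('   %.3f n%d x %.4f [%.4f %.4f] z %.4f max %.4f y[%.4f %.4f]'%(yb,k.sum(),x[k].mean(),x[k].min(),x[k].max(),z[k].mean(),z[k].max(),y[k].min(),y[k].max()))
if __name__=='__main__': run()
E
python3 fit.py
```

```text
top orange 29 mean [0.5033 0.1134 0.266 ] lo [0.4985 0.1044 0.2553] hi [0.5098 0.1233 0.2733]
top blue h 52 mean [0.5012 0.2403 0.2648] lo [0.4956 0.2286 0.2514] hi [0.5089 0.252  0.2723]
top red 29 mean [ 0.4729 -0.1918  0.2219] lo [ 0.4605 -0.1962  0.2113] hi [ 0.4857 -0.1878  0.2287]
top brass 21 mean [ 0.4903 -0.1467  0.209 ] lo [ 0.4833 -0.1615  0.2021] hi [ 0.4982 -0.131   0.2159]
top black 187 mean [ 0.4802 -0.0136  0.2334] lo [ 0.4518 -0.3123  0.2273] hi [0.5118 0.32   0.2388]
top barA 312 mean [0.5027 0.1757 0.2157] lo [0.493  0.0478 0.2017] hi [0.5117 0.2943 0.2327]
   0.030 n7 x 0.5064 [0.5035 0.5114] z 0.2262 max 0.2332 y[0.0416 0.0449]
   0.045 n18 x 0.5063 [0.5030 0.5118] z 0.2149 max 0.2290 y[0.0452 0.0574]
   0.060 n19 x 0.5061 [0.5023 0.5108] z 0.2133 max 0.2204 y[0.0602 0.0727]
   0.075 n19 x 0.5059 [0.5017 0.5113] z 0.2138 max 0.2198 y[0.0754 0.0878]
   0.090 n22 x 0.5050 [0.4955 0.5172] z 0.2133 max 0.2220 y[0.0903 0.1030]
   0.105 n11 x 0.4969 [0.4954 0.4994] z 0.2149 max 0.2249 y[0.1053 0.1183]
   0.120 n12 x 0.4989 [0.4952 0.5069] z 0.2167 max 0.2236 y[0.1203 0
[... 4683 characters left out ...]
  -0.165 n40 x 0.4962 [0.4708 0.5138] z 0.2103 max 0.2185 y[-0.1649 -0.1504]
   -0.150 n38 x 0.4964 [0.4745 0.5142] z 0.2097 max 0.2179 y[-0.1494 -0.1352]
   -0.135 n63 x 0.4973 [0.4756 0.5186] z 0.2114 max 0.2186 y[-0.1350 -0.1201]
   -0.120 n40 x 0.4908 [0.4786 0.5159] z 0.2116 max 0.2184 y[-0.1199 -0.1050]
   -0.105 n29 x 0.4846 [0.4769 0.4881] z 0.2097 max 0.2163 y[-0.1044 -0.0914]
   -0.090 n33 x 0.4860 [0.4773 0.4914] z 0.2100 max 0.2174 y[-0.0897 -0.0754]
   -0.075 n30 x 0.4873 [0.4769 0.4911] z 0.2099 max 0.2172 y[-0.0743 -0.0602]
   -0.060 n34 x 0.4886 [0.4817 0.4924] z 0.2106 max 0.2275 y[-0.0599 -0.0451]
   -0.045 n27 x 0.4891 [0.4847 0.4926] z 0.2160 max 0.2275 y[-0.0449 -0.0374]
```

Fit results, which agree with the given sizes:

| Item | World position (m) | Yaw (rad) |
|---|---|---|
| Rail A tip | about (0.506, 0.040) | +0.021 |
| Rail B tip | about (0.487, −0.0365) | −0.09 |
| Bumper face | y ≈ −0.188, about 151 mm from B's tip | – |
| Rack | about (0.505, 0.113) | – |

First I'll turn and rise, then travel.

>>> {"method": "play_rows", "body": {"series": [[0, 0, -0.4, 0, 0, -0.05], [0, 0, -0.8, 0, 0, -0.1], [0, 0, -0.8, 0, 0, -0.15], [0, 0, -0.8, 0, 0, -0.2], [0, 0, -0.8, 0, 0, -0.25], [0, 0, -0.8, 0, 0, -0.3], [0, 0, -0.8, 0, 0, -0.34], [0, 0, -0.8, 0, 0, -0.378]], "fingers": -1, "force": 60}}

```text
time_s: 1.8
eef_pos: [0.2553, -0.5977, 0.3679]
tcp_rot: [-0.0, 0.698, 0.716, -0.0]
ft_force: [0.9, 0.3, -0.6]
grip_width: 0.997
grasp_force: 0.0
```

>>> {"method": "play_rows", "body": {"series": [[0.49, 0.184, 0, 0, 0, 0], [0.98, 0.368, 0, 0, 0, 0], [0.98, 0.368, 0, 0, 0, 0]]}}

```text
time_s: 2.1
eef_pos: [0.2877, -0.5125, 0.3676]
tcp_rot: [-0.001, 0.696, 0.718, 0.002]
ft_force: [0.9, 0.3, -0.3]
grip_width: 0.999
grasp_force: 0.0
```

>>> {"method": "play_rows", "body": {"series": [[0.49, 0.184, 0, 0, 0, 0], [0.98, 0.368, 0, 0, 0, 0], [0.98, 0.368, 0, 0, 0, 0]]}}

```text
time_s: 2.4
eef_pos: [0.315, -0.4338, 0.3681]
tcp_rot: [-0.0, 0.696, 0.718, 0.002]
ft_force: [0.1, -0.2, 0.2]
grip_width: 0.999
grasp_force: 0.0
```

>>> {"method": "play_rows", "body": {"series": [[0.49, 0.184, 0, 0, 0, 0], [0.98, 0.368, 0, 0, 0, 0], [0.98, 0.368, 0, 0, 0, 0]]}}

```text
time_s: 2.7
eef_pos: [0.3422, -0.3552, 0.3683]
tcp_rot: [-0.0, 0.696, 0.718, 0.001]
ft_force: [0.2, -0.9, -0.5]
grip_width: 1.003
grasp_force: 0.0
```

>>> {"method": "play_rows", "body": {"series": [[0.49, 0.184, 0, 0, 0, 0], [0.98, 0.368, 0, 0, 0, 0], [0.98, 0.368, 0, 0, 0, 0]]}}

```text
time_s: 3.0
eef_pos: [0.3696, -0.2765, 0.3684]
tcp_rot: [0.0, 0.696, 0.718, 0.001]
ft_force: [0.3, -0.3, -0.8]
grip_width: 0.998
grasp_force: 0.0
```

>>> {"method": "play_rows", "body": {"series": [[0.49, 0.184, 0, 0, 0, 0], [0.98, 0.368, 0, 0, 0, 0], [0.98, 0.368, 0, 0, 0, 0]]}}

```text
time_s: 3.3
eef_pos: [0.397, -0.1976, 0.3686]
tcp_rot: [0.0, 0.696, 0.718, 0.001]
ft_force: [0.4, -0.5, 0.1]
grip_width: 1.0
grasp_force: 0.0
```

>>> {"method": "play_rows", "body": {"series": [[0.49, 0.184, 0, 0, 0, 0], [0.98, 0.368, 0, 0, 0, 0], [0.98, 0.368, 0, 0, 0, 0]]}}

```text
time_s: 3.6
eef_pos: [0.4245, -0.1186, 0.3687]
tcp_rot: [0.0, 0.696, 0.718, 0.001]
ft_force: [0.7, 0.1, -0.2]
grip_width: 1.002
grasp_force: 0.0
```

>>> {"method": "play_rows", "body": {"series": [[0.49, 0.184, 0, 0, 0, 0], [0.98, 0.368, 0, 0, 0, 0], [0.98, 0.368, 0, 0, 0, 0]]}}

```text
time_s: 3.9
eef_pos: [0.452, -0.0395, 0.3689]
tcp_rot: [0.0, 0.696, 0.718, 0.002]
ft_force: [0.9, 0.8, 0.2]
grip_width: 0.999
grasp_force: 0.0
```

>>> {"method": "play_rows", "body": {"series": [[0.49, 0.184, 0, 0, 0, 0], [0.98, 0.368, 0, 0, 0, 0], [0.98, 0.368, 0, 0, 0, 0]]}}

```text
time_s: 4.2
eef_pos: [0.4794, 0.0394, 0.3688]
tcp_rot: [-0.0, 0.696, 0.718, 0.002]
ft_force: [-0.0, 0.2, -0.0]
grip_width: 1.004
grasp_force: 0.0
```

>>> {"method": "play_rows", "body": {"series": [[0.49, 0.184, 0, 0, 0, 0], [0.98, 0.368, 0, 0, 0, 0], [0.98, 0.368, 0, 0, 0, 0], [0.98, 0.368, 0, 0, 0, 0]]}}

```text
time_s: 4.6
eef_pos: [0.5063, 0.1125, 0.3677]
tcp_rot: [-0.0, 0.699, 0.715, -0.0]
ft_force: [-0.1, -0.3, -0.3]
grip_width: 0.999
grasp_force: 0.0
```

>>> {"method": "play_rows", "body": {"series": [[0, -0.015, 0.4, 0, 0, 0], [0.01, -0.015, 0.7, 0, 0, 0], [0.01, -0.015, 0.77, 0, 0, 0], [0.01, -0.015, 0.77, 0, 0, 0], [0.01, -0.015, 0.77, 0, 0, 0]]}}

```text
time_s: 5.1
eef_pos: [0.5054, 0.1129, 0.3074]
tcp_rot: [0.001, 0.7, 0.714, 0.001]
ft_force: [0.2, -0.1, 0.2]
grip_width: 1.002
grasp_force: 0.0
```

```bash
python3 - <<'E'
from h import *
im,d=cap('scene'); print(env.sense()['eef_pos'])
cv2.imwrite('pics/s2.png',cv2.resize(im[150:300,270:450,::-1],(720,600),interpolation=cv2.INTER_CUBIC))
E
```

```text
[0.50560787 0.11341812 0.30779614]
```

View pics/s2.png

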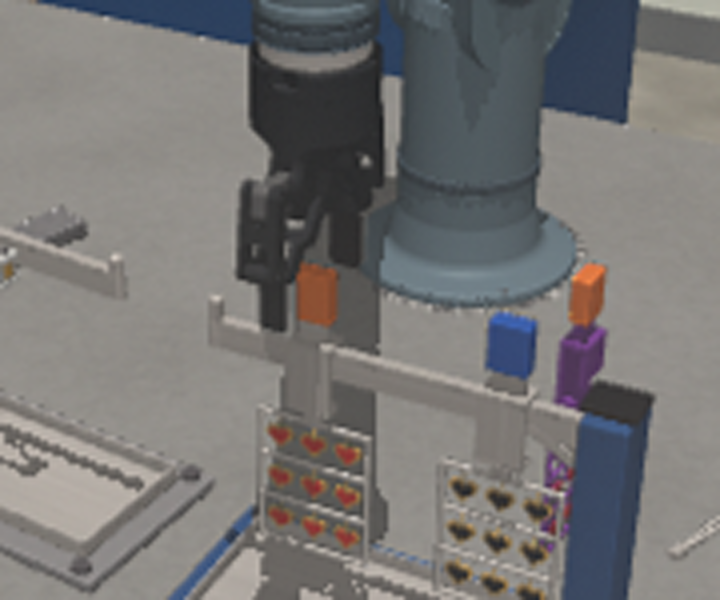

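The fingers straddle the orange handle: front finger at crop (270,290), handle at (318,295). Closing gently.

>>> {"method": "play_rows", "body": {"series": [[0, 0, 0, 0, 0, 0], [0, 0, 0, 0, 0, 0], [0, 0, 0, 0, 0, 0], [0, 0, 0, 0, 0, 0], [0, 0, 0, 0, 0, 0], [0, 0, 0, 0, 0, 0], [0, 0, 0, 0, 0, 0], [0, 0, 0, 0, 0, 0]], "fingers": 1, "force": 25}}

```text
time_s: 5.95
eef_pos: [0.5047, 0.1141, 0.3065]
tcp_rot: [0.0, 0.7, 0.714, 0.0]
ft_force: [0.4, -0.9, 1.1]
grip_width: 0.16
grasp_force: 28.1
```

>>> {"method": "play_rows", "body": {"series": [[0, 0, 0, 0, 0, 0], [0, 0, -0.02, 0, 0, 0], [0, 0, -0.04, 0, 0, 0], [0, 0, -0.04, 0, 0, 0], [0, 0, -0.04, 0, 0, 0]], "force": 50}}

```text
time_s: 6.45
eef_pos: [0.504, 0.1137, 0.3088]
tcp_rot: [-0.0, 0.7, 0.714, -0.001]
ft_force: [-0.0, -0.3, -4.1]
grip_width: 0.155
grasp_force: 50.6
```

>>> {"method": "play_rows", "body": {"series": [[-0.06, 0, 0, 0, 0, 0], [-0.14, 0, 0, 0, 0, 0], [-0.24, 0, 0, 0, 0, 0], [-0.34, 0, 0, 0, 0, 0], [-0.42, 0, 0, 0, 0, 0], [-0.48, 0, 0, 0, 0, 0], [-0.5, 0, 0, 0, 0, 0], [-0.5, 0, 0, 0, 0, 0]]}}

```text
time_s: 7.25
eef_pos: [0.5055, 0.0737, 0.3095]
tcp_rot: [-0.0, 0.7, 0.714, 0.0]
ft_force: [-0.1, -0.2, -4.3]
grip_width: 0.155
grasp_force: 50.5
```

```bash
python3 - <<'E'
from h import *
s=env.sense(); print(s['eef_pos'],s['ft_force'],s['moment'],s['tcp_rot'])
im,d=cap('scene')
cv2.imwrite('pics/s3.png',cv2.resize(im[190:290,250:400,::-1],(750,500),interpolation=cv2.INTER_CUBIC))
E
```

```text
[0.50546371 0.07365827 0.30950762] [-0.09146659 -0.20222013 -4.28304113] [-0.08502962 -0.00493108 -0.04672793] [-1.73942194e-05  7.00024285e-01  7.14119034e-01  7.60518517e-05]
```

View pics/s3.png

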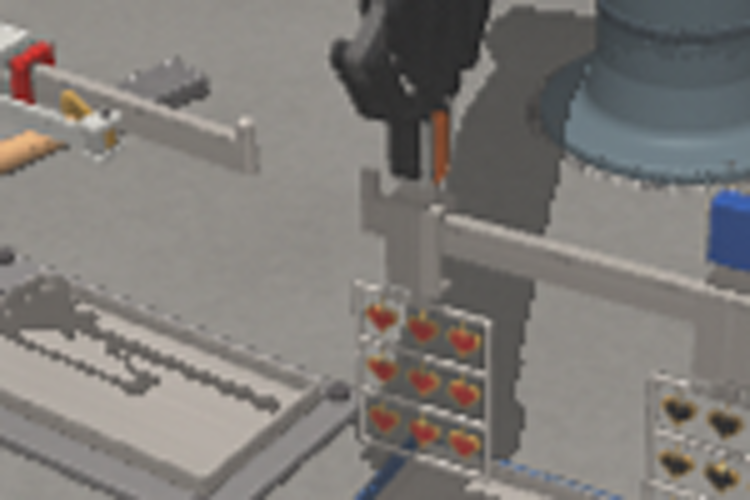

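The rack hangs free at crop (425,330), and the 4.2 N matches its weight. The end stop is just left of the hook at (370,190). I'll lift 18 mm and go over it.

>>> {"method": "play_rows", "body": {"series": [[0, 0, -0.03, 0, 0, 0], [0, 0, -0.08, 0, 0, 0], [0, 0, -0.13, 0, 0, 0], [0, 0, -0.17, 0, 0, 0], [0, 0, -0.188, 0, 0, 0], [0, 0, -0.188, 0, 0, 0], [0, 0, -0.188, 0, 0, 0]]}}

```text
time_s: 8.0
eef_pos: [0.5053, 0.0739, 0.3245]
tcp_rot: [-0.0, 0.7, 0.714, -0.0]
ft_force: [-0.3, -0.3, -4.5]
grip_width: 0.155
grasp_force: 50.5
```

>>> {"method": "play_rows", "body": {"series": [[-0.04, 0, 0, 0, 0, 0], [-0.1, 0, 0, 0, 0, 0], [-0.16, 0, 0, 0, 0, 0], [-0.22, 0, 0, 0, 0, 0], [-0.28, 0, 0, 0, 0, 0], [-0.33, 0, 0, 0, 0, 0], [-0.36, 0, 0, 0, 0, 0], [-0.36, 0, 0, 0, 0, 0]]}}

```text
time_s: 8.8
eef_pos: [0.506, 0.0445, 0.3245]
tcp_rot: [0.0, 0.7, 0.714, -0.0]
ft_force: [1.1, 0.8, -5.1]
grip_width: 0.158
grasp_force: 50.5
```

>>> {"method": "play_rows", "body": {"series": [[-0.06, 0, 0, 0, 0, 0], [-0.14, 0, 0, 0, 0, 0], [-0.22, 0, 0, 0, 0, 0], [-0.3, 0, 0, 0, 0, 0], [-0.38, 0, 0, 0, 0, 0], [-0.46, 0, 0, 0, 0, 0], [-0.52, 0, 0, 0, 0, 0], [-0.52, 0, 0, 0, 0, 0]]}}

```text
time_s: 9.6
eef_pos: [0.5069, 0.0023, 0.3244]
tcp_rot: [0.0, 0.7, 0.714, -0.0]
ft_force: [0.2, 0.3, -3.7]
grip_width: 0.155
grasp_force: 50.5
```

```bash
python3 - <<'E'
from fit import *
s=env.sense(); print(s['eef_pos'],s['ft_force'],s['tcp_rot'])
for c in('top','scene'):
    im,d=cap(c); P=cloud(c,d); x,y,z=P[...,0],P[...,1],P[...,2]
    S=cv2.cvtColor(im,cv2.COLOR_RGB2HSV)[...,1]
    print(c)
    for lo,hi,zl,zh in((-.015,.02,.20,.24),(-.05,.05,.15,.2),(-.05,.05,.06,.15),(-.105,-.05,.205,.222),(-.047,-.03,.205,.235),(.05,.11,.205,.222)):
        m=(y>lo)&(y<hi)&(z>zl)&(z<zh)&(abs(x-.495)<.03)&(S<70)
        if m.any(): print(lo,zl,m.sum(),P[m].mean(0),P[m].min(0),P[m].max(0))
a=cv2.imread('pics/x.png')
cv2.imwrite('pics/s4.png',cv2.resize(im[180:290,220:385,::-1],(750,500),interpolation=cv2.INTER_CUBIC))
E
```

```text
[0.5069 0.0023 0.3244] [ 0.2274  0.2862 -3.6686] [ 0.0001  0.7005  0.7137 -0.0002]
top
-0.05 0.15 5 [0.5059 0.0403 0.1714] [0.5048 0.0365 0.1563] [0.5062 0.0431 0.1973]
-0.05 0.06 12 [0.5067 0.0377 0.1088] [0.5049 0.0342 0.0741] [0.5093 0.0411 0.1412]
-0.105 0.205 28 [ 0.4824 -0.0915  0.2144] [ 0.4777 -0.1037  0.2051] [ 0.4876 -0.0792  0.2208]
0.05 0.205 68 [0.5058 0.0786 0.2144] [0.5017 0.0511 0.2058] [0.5114 0.1091 0.2217]
scene
-0.015 0.2 199 [0.5123 0.0048 0.2222] [ 0.4946 -0.0147  0.2009] [0.5202 0.0181 0.2398]
-0.05 0.15 144 [0.5098 0.0044 0.1803] [ 0.4876 -0.0449  0.1507] [0.5191 0.0478 0.2   ]
-0.05 0.06 185 [0.5076 0.0013 0.1099] [ 0.5021 -0.0397  0.0722] [0.5125 0.0431 0.1485]
-0.105 0.205 87 [ 0.4862 -0.0772  0.2124] [ 0.478  -0.105   0.2053] [ 0.492  -0.0503  0.2185]
-0.047 0.205 30 [ 0.4887 -0.0423  0.2171] [ 0.4816 -0.0466  0.2051] [ 0.4939 -0.0375  0.2283]
0.05 0.205 116 [0.5078 0.079  0.2124] [0.4993 0.0501 0.2054] [0.5147 0.1091 0.2183][ WARN:0@4.744] global loadsave.cpp:275 findDecoder imread_('pics/x.png'): can't open/read file: check file path/integrity
```

View pics/s4.png

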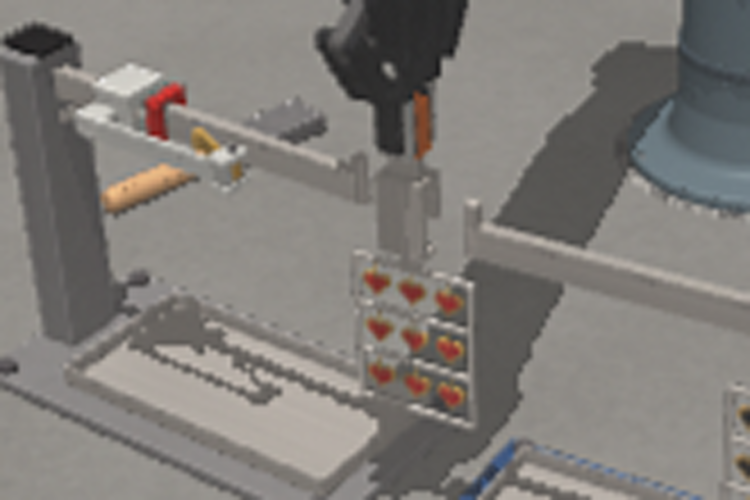

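The rack hangs upright in the gap, with its hook at crop (405,205). Rail B's tip is at (362,175) and rail A's at (473,225). I'll turn and shift it onto rail B's line at 16 mm lift.

>>> {"method": "play_rows", "body": {"series": [[0, -0.05, 0, 0, 0, 0.008], [0, -0.1, 0.01, 0, 0, 0.016], [0, -0.15, 0.02, 0, 0, 0.025], [0.004, -0.19, 0.025, 0, 0, 0.032], [0.004, -0.205, 0.025, 0, 0, 0.035], [0.004, -0.205, 0.025, 0, 0, 0.035], [0.004, -0.205, 0.025, 0, 0, 0.035]]}}

```text
time_s: 10.4
eef_pos: [0.4906, 0.0035, 0.3227]
tcp_rot: [0.0, 0.738, 0.675, 0.0]
ft_force: [0.3, -0.1, -4.6]
grip_width: 0.156
grasp_force: 50.5
```

```bash
python3 - <<'E'
from fit import *
s=env.sense(); print(s['eef_pos'],s['ft_force'],s['tcp_rot'])
for c in('top','scene'):
    im,d=cap(c,c+'5.png'); P=cloud(c,d); x,y,z=P[...,0],P[...,1],P[...,2]
    S=cv2.cvtColor(im,cv2.COLOR_RGB2HSV)[...,1]
    print(c)
    for lo,hi,zl,zh in((-.012,.016,.18,.235),(-.1,-.05,.205,.222)):
        m=(y>lo)&(y<hi)&(z>zl)&(z<zh)&(abs(x-.495)<.03)&(S<70)
        if m.any(): 
            f=np.polyfit(y[m],x[m],1); print(lo,zl,m.sum(),P[m].mean(0),np.percentile(x[m],[5,25,50,75,95]),'slope',f[0])
E
```

```text
[0.4906 0.0035 0.3227] [ 0.3336 -0.102  -4.6391] [0.0002 0.738  0.6748 0.0002]
top
-0.1 0.205 31 [ 0.4831 -0.0853  0.2149] [0.4791 0.4809 0.4833 0.4864 0.4872] slope 0.12091017283132646
scene
-0.012 0.18 177 [0.498  0.0043 0.2111] [0.4848 0.4978 0.4996 0.501  0.5029] slope -0.16035298333307033
-0.1 0.205 79 [ 0.4867 -0.0744  0.2126] [0.4816 0.4852 0.4871 0.4889 0.4903] slope 0.08341592990522938
```

>>> {"method": "play_rows", "body": {"series": [[-0.04, 0.007, 0, 0, 0, 0], [-0.1, 0.007, 0, 0, 0, 0], [-0.17, 0.007, 0, 0, 0, 0], [-0.24, 0.007, 0, 0, 0, 0], [-0.31, 0.007, 0, 0, 0, 0], [-0.36, 0.007, 0, 0, 0, 0], [-0.4, 0.007, 0, 0, 0, 0], [-0.4, 0.007, 0, 0, 0, 0]]}}

```text
time_s: 11.3
eef_pos: [0.4881, -0.0291, 0.3225]
tcp_rot: [0.0, 0.738, 0.674, -0.0]
ft_force: [-0.2, -0.2, -5.0]
grip_width: 0.158
grasp_force: 50.5
```

>>> {"method": "play_rows", "body": {"series": [[-0.04, 0, 0, 0, 0, 0], [-0.1, 0, 0, 0, 0, 0], [-0.18, 0, 0, 0, 0, 0], [-0.26, 0, 0, 0, 0, 0], [-0.34, 0, 0, 0, 0, 0], [-0.42, 0, 0, 0, 0, 0], [-0.48, 0, 0, 0, 0, 0], [-0.48, 0, 0, 0, 0, 0]]}}

```text
time_s: 12.1
eef_pos: [0.4846, -0.0679, 0.3225]
tcp_rot: [0.0, 0.739, 0.674, -0.0]
ft_force: [-0.1, 0.4, -5.3]
grip_width: 0.155
grasp_force: 50.5
```

```bash
python3 - <<'E'
from fit import *
s=env.sense(); print(s['eef_pos'],s['ft_force'],s['tcp_rot'],s['moment'])
im,d=cap('scene')
cv2.imwrite('pics/s6.png',cv2.resize(im[180:280,220:370,::-1],(750,500),interpolation=cv2.INTER_CUBIC))
E
```

```text
[ 0.4846 -0.0679  0.3225] [-0.062   0.3888 -5.2504] [ 0.0001  0.7387  0.6741 -0.0002] [-0.0695 -0.0218  0.0412]
```

View pics/s6.png

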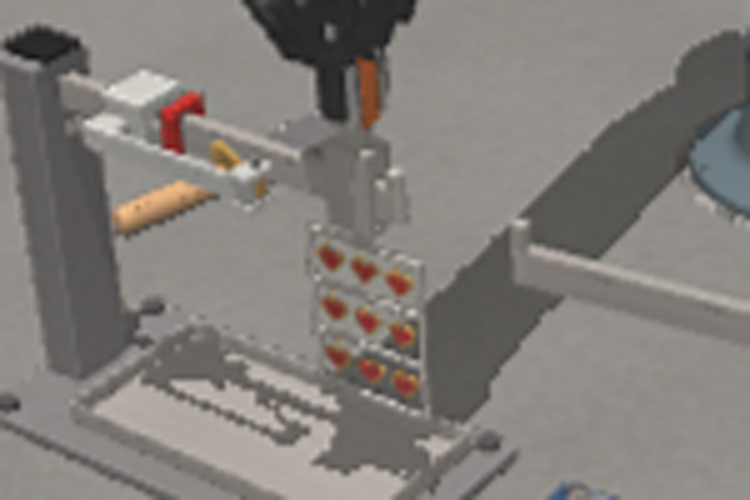

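The hook (crop (340,170)) is over rail B's bar, past its end stop at (398,190). Lowering.

>>> {"method": "play_rows", "body": {"series": [[0, 0, 0.03, 0, 0, 0], [0, 0, 0.08, 0, 0, 0], [0, 0, 0.13, 0, 0, 0], [0, 0, 0.165, 0, 0, 0], [0, 0, 0.18, 0, 0, 0], [0, 0, 0.19, 0, 0, 0], [0, 0, 0.19, 0, 0, 0], [0, 0, 0.19, 0, 0, 0]]}}

```text
time_s: 12.95
eef_pos: [0.4848, -0.0666, 0.3075]
tcp_rot: [0.0, 0.738, 0.675, 0.0]
ft_force: [0.4, 1.5, -4.2]
grip_width: 0.154
grasp_force: 50.5
```

>>> {"method": "play_rows", "body": {"series": [[0, 0, 0.005, 0, 0, 0], [0, 0, 0.01, 0, 0, 0], [0, 0, 0.014, 0, 0, 0], [0, 0, 0.014, 0, 0, 0], [0, 0, 0.014, 0, 0, 0]]}}

```text
time_s: 13.45
eef_pos: [0.4848, -0.0666, 0.3065]
tcp_rot: [0.0, 0.738, 0.675, 0.0]
ft_force: [-2.0, -0.2, -1.9]
grip_width: 0.155
grasp_force: 50.9
```

>>> {"method": "play_rows", "body": {"series": [[-0.04, -0.005, 0, 0, 0, 0], [-0.1, -0.005, 0, 0, 0, 0], [-0.17, -0.005, 0, 0, 0, 0], [-0.24, -0.005, 0, 0, 0, 0], [-0.31, -0.005, 0, 0, 0, 0], [-0.36, -0.005, 0, 0, 0, 0], [-0.38, -0.005, 0, 0, 0, 0], [-0.38, -0.005, 0, 0, 0, 0]]}}

```text
time_s: 14.25
eef_pos: [0.4818, -0.0973, 0.3065]
tcp_rot: [0.0, 0.738, 0.675, 0.0]
ft_force: [0.9, 2.3, 0.1]
grip_width: 0.156
grasp_force: 51.0
```

>>> {"method": "play_rows", "body": {"series": [[-0.04, 0, 0, 0, 0, 0], [-0.1, 0, 0, 0, 0, 0], [-0.16, 0, 0, 0, 0, 0], [-0.22, 0, 0, 0, 0, 0], [-0.27, 0, 0, 0, 0, 0], [-0.3, 0, 0, 0, 0, 0], [-0.3, 0, 0, 0, 0, 0], [-0.3, 0, 0, 0, 0, 0]]}}

```text
time_s: 15.05
eef_pos: [0.4796, -0.1213, 0.3065]
tcp_rot: [0.001, 0.738, 0.675, -0.0]
ft_force: [-0.0, 1.7, 2.0]
grip_width: 0.154
grasp_force: 51.4
```

>>> {"method": "play_rows", "body": {"series": [[-0.03, 0, -0.006, 0, 0, 0], [-0.08, 0, -0.006, 0, 0, 0], [-0.13, 0, -0.006, 0, 0, 0], [-0.18, 0, -0.006, 0, 0, 0], [-0.23, 0, -0.006, 0, 0, 0], [-0.28, 0, -0.006, 0, 0, 0], [-0.31, 0, -0.006, 0, 0, 0], [-0.31, 0, -0.006, 0, 0, 0]]}}

```text
time_s: 15.85
eef_pos: [0.4767, -0.1425, 0.3065]
tcp_rot: [-0.003, 0.737, 0.675, 0.001]
ft_force: [-1.3, 9.4, 4.1]
grip_width: 0.155
grasp_force: 51.8
```

>>> {"method": "play_rows", "body": {"series": [[-0.02, 0, -0.012, 0, 0, 0], [-0.04, 0, -0.012, 0, 0, 0], [-0.06, 0, -0.012, 0, 0, 0], [-0.06, 0, -0.012, 0, 0, 0]]}}

```text
time_s: 16.25
eef_pos: [0.476, -0.1486, 0.3066]
tcp_rot: [-0.002, 0.738, 0.675, 0.0]
ft_force: [-0.4, 6.0, 0.1]
grip_width: 0.155
grasp_force: 51.2
```

>>> {"method": "play_rows", "body": {"series": [[-0.03, 0, -0.004, 0, 0, 0], [-0.06, 0, -0.004, 0, 0, 0], [-0.09, 0, -0.004, 0, 0, 0], [-0.12, 0, -0.004, 0, 0, 0], [-0.15, 0, -0.004, 0, 0, 0], [-0.15, 0, -0.004, 0, 0, 0]]}}

```text
time_s: 16.85
eef_pos: [0.4749, -0.1609, 0.3066]
tcp_rot: [-0.002, 0.738, 0.675, 0.0]
ft_force: [0.9, 4.6, -1.7]
grip_width: 0.155
grasp_force: 51.0
```

```bash
python3 - <<'E'
from fit import *
s=env.sense(); print(s['eef_pos'],s['ft_force'],s['tcp_rot'],s['moment'])
im,d=cap('scene')
cv2.imwrite('pics/s7.png',cv2.resize(im[180:280,200:350,::-1],(750,500),interpolation=cv2.INTER_CUBIC))
E
```

```text
[ 0.4749 -0.1609  0.3066] [ 0.8953  4.6454 -1.676 ] [-0.0022  0.7378  0.6751  0.0001] [ 1.3451 -0.1602  0.0154]
```

View pics/s7.png

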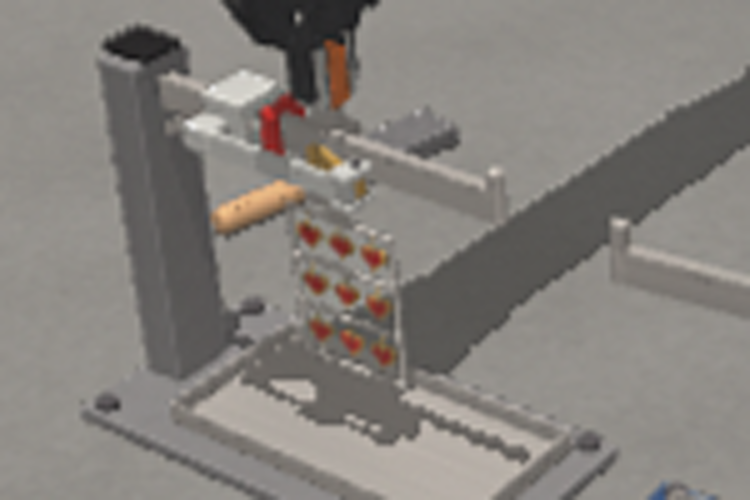

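The hook is just short of the red bumper at crop (280,125), held open by the pawl at (325,155), and upright. I'll press on in small steps.

>>> {"method": "play_rows", "body": {"series": [[-0.03, 0, 0, 0, 0, 0], [-0.06, 0, 0, 0, 0, 0], [-0.09, 0, 0, 0, 0, 0], [-0.1, 0, 0, 0, 0, 0], [-0.1, 0, 0, 0, 0, 0]]}}

```text
time_s: 17.4
eef_pos: [0.4742, -0.1686, 0.3066]
tcp_rot: [-0.002, 0.738, 0.675, 0.0]
ft_force: [0.5, 5.8, -0.9]
grip_width: 0.155
grasp_force: 51.0
```

>>> {"method": "play_rows", "body": {"series": [[-0.02, 0, 0, 0, 0, 0], [-0.04, 0, 0, 0, 0, 0], [-0.04, 0, 0, 0, 0, 0]]}}

```text
time_s: 17.7
eef_pos: [0.4739, -0.1718, 0.3066]
tcp_rot: [-0.002, 0.738, 0.675, 0.0]
ft_force: [1.2, 5.4, -1.8]
grip_width: 0.161
grasp_force: 51.0
```

>>> {"method": "play_rows", "body": {"series": [[-0.02, 0, 0, 0, 0, 0], [-0.04, 0, 0, 0, 0, 0], [-0.04, 0, 0, 0, 0, 0]]}}

```text
time_s: 18.0
eef_pos: [0.4737, -0.1746, 0.3066]
tcp_rot: [-0.003, 0.738, 0.675, 0.0]
ft_force: [0.4, 6.5, -1.2]
grip_width: 0.155
grasp_force: 51.0
```

>>> {"method": "play_rows", "body": {"series": [[-0.015, 0, 0, 0, 0, 0], [-0.03, 0, 0, 0, 0, 0], [-0.03, 0, 0, 0, 0, 0]]}}

```text
time_s: 18.3
eef_pos: [0.4737, -0.1753, 0.3066]
tcp_rot: [-0.004, 0.737, 0.676, 0.001]
ft_force: [0.1, 8.7, -1.3]
grip_width: 0.153
grasp_force: 51.1
```

>>> {"method": "play_rows", "body": {"series": [[-0.02, 0, 0, 0, 0, 0], [-0.03, 0, 0, 0, 0, 0], [-0.03, 0, 0, 0, 0, 0]]}}

```text
time_s: 18.6
eef_pos: [0.4736, -0.1766, 0.3066]
tcp_rot: [-0.004, 0.737, 0.676, 0.002]
ft_force: [-0.0, 10.5, 1.0]
grip_width: 0.154
grasp_force: 51.2
```

>>> {"method": "play_rows", "body": {"series": [[-0.02, 0, 0, 0, 0, 0], [-0.03, 0, 0, 0, 0, 0], [-0.03, 0, 0, 0, 0, 0]]}}

```text
time_s: 18.9
eef_pos: [0.4735, -0.1779, 0.3067]
tcp_rot: [-0.005, 0.737, 0.676, 0.002]
ft_force: [-0.0, 13.3, 0.3]
grip_width: 0.155
grasp_force: 51.3
```

>>> {"method": "play_rows", "body": {"series": [[-0.01, 0, 0, 0, 0, 0], [-0.02, 0, 0, 0, 0, 0], [-0.02, 0, 0, 0, 0, 0]]}}

```text
time_s: 19.2
eef_pos: [0.4735, -0.1788, 0.3067]
tcp_rot: [-0.005, 0.737, 0.676, 0.002]
ft_force: [-0.1, 12.8, 0.7]
grip_width: 0.156
grasp_force: 51.4
```

>>> {"method": "play_rows", "body": {"series": [[-0.01, 0, 0, 0, 0, 0], [-0.015, 0, 0, 0, 0, 0], [-0.015, 0, 0, 0, 0, 0]]}}

```text
time_s: 19.5
eef_pos: [0.4734, -0.1794, 0.3067]
tcp_rot: [-0.006, 0.736, 0.676, 0.003]
ft_force: [-0.8, 14.3, 1.3]
grip_width: 0.158
grasp_force: 51.4
```

```bash
python3 - <<'E'
from fit import *
s=env.sense(); print(s['eef_pos'],s['ft_force'])
for c in('top','scene'):
    im,d=cap(c); P=cloud(c,d); y,z,x=P[...,1],P[...,2],P[...,0]
    H,S,V=np.moveaxis(cv2.cvtColor(im,cv2.COLOR_RGB2HSV).astype(int),2,0)
    reg=(abs(x-.48)<.1)&(abs(y)<.4)
    for n,m in(('red',reg&((H<5)|(H>175))&(S>170)&(z>.2)),('brass',reg&(H>15)&(H<26)&(S>120)&(z>.19)&(y<-.05))):
        if m.any(): print(c,n,m.sum(),P[m].mean(0),P[m].min(0),P[m].max(0))
cv2.imwrite('pics/s8.png',cv2.resize(im[185:235,225:300,::-1],(750,500),interpolation=cv2.INTER_CUBIC))
E
```

```text
[ 0.4734 -0.1794  0.3067] [-0.8202 14.3259  1.2644]
top brass 23 [ 0.4915 -0.1467  0.2083] [ 0.4844 -0.1614  0.1984] [ 0.5    -0.131   0.2148]
scene red 20 [ 0.4846 -0.1966  0.2143] [ 0.4735 -0.1994  0.2016] [ 0.4909 -0.1934  0.2237]
scene brass 22 [ 0.492  -0.1507  0.2069] [ 0.4859 -0.1658  0.1995] [ 0.5049 -0.1177  0.2123]
```

View pics/s8.png

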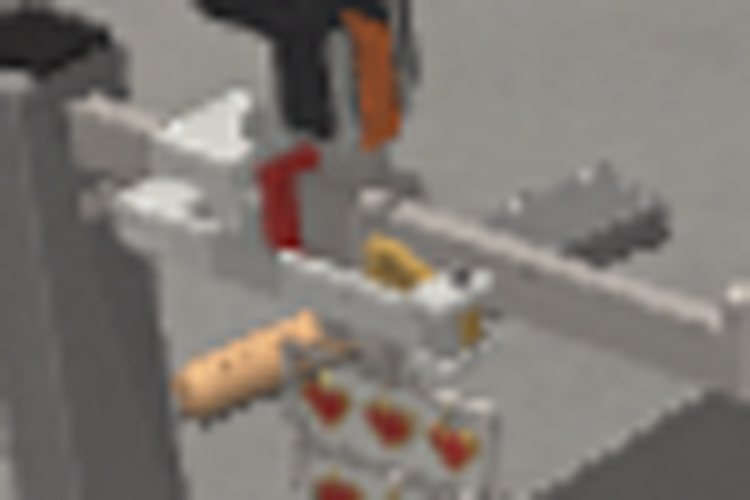

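The hook presses the bumper in by about 4 mm at crop (285,200), but the pawl at (395,260) still seems to ride on the strap. I'll push a little more.

>>> {"method": "play_rows", "body": {"series": [[-0.01, 0, 0, 0, 0, 0], [-0.02, 0, 0, 0, 0, 0], [-0.02, 0, 0, 0, 0, 0]]}}

```text
time_s: 19.9
eef_pos: [0.4733, -0.1817, 0.3067]
tcp_rot: [-0.005, 0.737, 0.676, 0.002]
ft_force: [0.4, 12.7, 1.2]
grip_width: 0.156
grasp_force: 51.3
```

```bash
cat > pw.py <<'E'
from fit import *
s=env.sense(); print(s['eef_pos'],s['ft_force'],s['tcp_rot'])
def m(c,im,d):
    P=cloud(c,d); y,z,x=P[...,1],P[...,2],P[...,0]
    H,S,V=np.moveaxis(cv2.cvtColor(im,cv2.COLOR_RGB2HSV).astype(int),2,0)
    reg=(abs(x-.48)<.1)&(abs(y)<.4)
    for n,k in(('red',reg&((H<5)|(H>175))&(S>170)&(z>.2)),('brass',reg&(H>15)&(H<26)&(S>120)&(z>.19)&(y<-.05))):
        if k.any():
            v,u=np.nonzero(k); print(c,n,k.sum(),P[k].mean(0),P[k].min(0),P[k].max(0),'u',u.min(),u.max(),u.mean(),'v',v.min(),v.max(),v.mean())
for c in('top','scene'):
    m(c,*cap(c,None)); print('start')
    im=cv2.imread('pics/%s1.png'%c)[:,:,::-1]; H,S,V=np.moveaxis(cv2.cvtColor(im.copy(),cv2.COLOR_RGB2HSV).astype(int),2,0)
    k=np.zeros((480,640),bool); k[190:260,220:410]=1; k&=(H>15)&(H<26)&(S>120)
    v,u=np.nonzero(k); print(c,k.sum(),'u',u.min(),u.max(),u.mean(),'v',v.min(),v.max(),v.mean())
E
python3 pw.py
```

```text
[ 0.4733 -0.1817  0.3067] [ 0.3725 12.7054  1.185 ] [-0.005   0.7366  0.6763  0.0022]
top brass 21 [ 0.4904 -0.1467  0.2082] [ 0.4812 -0.1618  0.1999] [ 0.5004 -0.1312  0.2153] u 380 390 385.0952380952381 v 242 248 245.38095238095238
start
top 50 u 220 390 314.66 v 214 248 237.06
scene red 20 [ 0.4841 -0.1987  0.2145] [ 0.472  -0.2019  0.2009] [ 0.4904 -0.196   0.224 ] u 251 255 252.55 v 200 209 204.15
scene brass 19 [ 0.4919 -0.1491  0.207 ] [ 0.4811 -0.1654  0.1994] [ 0.5061 -0.1202  0.2126] u 263 272 265.5263157894737 v 208 218 211.8421052631579
start
scene 19 u 263 342 269.2631578947368 v 208 259 214.05263157894737
```

The pawl has snapped shut: the brass is back at its starting mean, and the force dropped with a jump. Easing off the push.

>>> {"method": "play_rows", "body": {"series": [[0.02, 0, 0, 0, 0, 0], [0.04, 0, 0, 0, 0, 0], [0.06, 0, 0, 0, 0, 0], [0.075, 0, 0, 0, 0, 0], [0.075, 0, 0, 0, 0, 0], [0.075, 0, 0, 0, 0, 0]]}}

```text
time_s: 20.6
eef_pos: [0.4733, -0.1797, 0.3066]
tcp_rot: [-0.003, 0.737, 0.675, 0.001]
ft_force: [0.9, 7.2, -1.4]
grip_width: 0.155
grasp_force: 51.0
```

>>> {"method": "play_rows", "body": {"series": [[0.01, 0, 0, 0, 0, 0], [0.02, 0, 0, 0, 0, 0], [0.03, 0, 0, 0, 0, 0], [0.03, 0, 0, 0, 0, 0]]}}

```text
time_s: 21.0
eef_pos: [0.4734, -0.1784, 0.3066]
tcp_rot: [-0.002, 0.738, 0.675, 0.0]
ft_force: [-0.1, 4.7, -1.9]
grip_width: 0.154
grasp_force: 50.9
```

```bash
python3 pw.py
```

```text
[ 0.4734 -0.1784  0.3066] [-0.148   4.6701 -1.8903] [-0.002   0.7377  0.6751  0.0001]
top red 1 [ 0.4601 -0.1427  0.3853] [ 0.4601 -0.1427  0.3853] [ 0.4601 -0.1427  0.3853] u 391 391 391.0 v 245 245 245.0
top brass 21 [ 0.4889 -0.1457  0.2168] [ 0.4598 -0.1611  0.2   ] [ 0.5012 -0.1315  0.3717] u 380 390 385.0952380952381 v 242 248 245.38095238095238
start
top 50 u 220 390 314.66 v 214 248 237.06
scene red 21 [ 0.4845 -0.1966  0.2137] [ 0.4719 -0.2002  0.2002] [ 0.4897 -0.1929  0.2243] u 252 255 253.0952380952381 v 200 209 204.66666666666666
scene brass 19 [ 0.4914 -0.1496  0.2065] [ 0.4806 -0.1634  0.1981] [ 0.5045 -0.1218  0.2124] u 263 272 265.5263157894737 v 208 218 211.8421052631579
start
scene 19 u 263 342 269.2631578947368 v 208 259 214.05263157894737
```

>>> {"method": "play_rows", "body": {"series": [[0.01, 0, 0, 0, 0, 0], [0.02, 0, 0, 0, 0, 0], [0.025, 0, 0, 0, 0, 0], [0.025, 0, 0, 0, 0, 0]], "force": 25}}

```text
time_s: 21.5
eef_pos: [0.4734, -0.1779, 0.3066]
tcp_rot: [-0.001, 0.738, 0.675, -0.001]
ft_force: [2.1, 2.6, -8.2]
grip_width: 0.158
grasp_force: 50.2
```

>>> {"method": "play_rows", "body": {"series": [[0, 0, 0, 0, 0, 0], [0, 0, 0, 0, 0, 0], [0, 0, 0, 0, 0, 0], [0, 0, 0, 0, 0, 0], [0, 0, 0, 0, 0, 0], [0, 0, 0, 0, 0, 0]], "fingers": -0.2}}

```text
time_s: 22.1
eef_pos: [0.4744, -0.1779, 0.3082]
tcp_rot: [0.0, 0.738, 0.675, -0.0]
ft_force: [-0.3, -0.0, -0.9]
grip_width: 0.598
grasp_force: 0.0
```

>>> {"method": "play_rows", "body": {"series": [[0, 0, -0.1, 0, 0, 0], [0, 0, -0.3, 0, 0, 0], [0, 0, -0.6, 0, 0, 0], [0, 0, -0.95, 0, 0, 0], [0, 0, -0.95, 0, 0, 0], [0, 0, -0.95, 0, 0, 0], [0, 0, -0.95, 0, 0, 0]]}}

```text
time_s: 22.8
eef_pos: [0.4739, -0.1776, 0.3832]
tcp_rot: [-0.001, 0.738, 0.675, -0.0]
ft_force: [0.2, 0.1, -0.8]
grip_width: 0.599
grasp_force: 0.0
```

```bash
python3 pw.py; python3 - <<'E'
from h import *
im,d=cap('scene')
cv2.imwrite('pics/s9.png',cv2.resize(im[170:280,210:340,::-1],(709,600),interpolation=cv2.INTER_CUBIC))
E
```

```text
[ 0.4739 -0.1776  0.3832] [ 0.1715  0.107  -0.822 ] [-0.0007  0.738   0.6748 -0.0004]
top brass 22 [ 0.4896 -0.1476  0.2115] [ 0.4761 -0.1666  0.1993] [ 0.4994 -0.1306  0.2628] u 380 394 385.5 v 242 248 245.45454545454547
start
top 50 u 220 390 314.66 v 214 248 237.06
scene red 22 [ 0.4836 -0.1961  0.2158] [ 0.4722 -0.2     0.2028] [ 0.4883 -0.1915  0.2266] u 252 256 253.36363636363637 v 199 208 203.86363636363637
scene brass 20 [ 0.4923 -0.1478  0.2068] [ 0.4814 -0.1651  0.2007] [ 0.5059 -0.1181  0.2132] u 263 272 265.85 v 208 218 212.05
start
scene 19 u 263 342 269.2631578947368 v 208 259 214.05263157894737
```

View pics/s9.png

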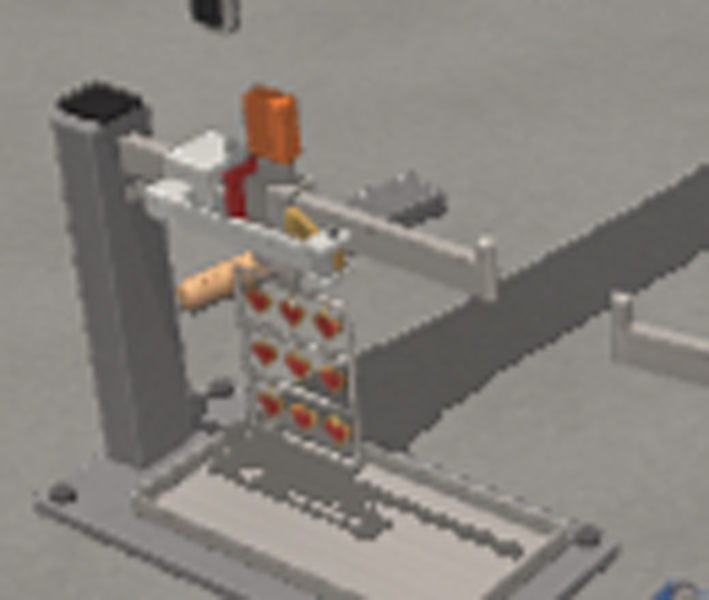

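The rack hangs upright on rail B with its handle at crop (270,125). The hook sits between the bumper (238,190), in by about 4 mm, and the closed brass pawl (300,222). The gripper is clear above, so I'm handing in.

```bash
python3 -c "
from bench import env
print(env.hand_in())"
```

```text
the job is handed in; nothing more can be done
None
```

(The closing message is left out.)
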